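# Clamp the circuit board, then hold the enabling switch half-way

### The job

Slide the movable jaw of the clamping nest shut so that the circuit board is pressed snugly against the fixed jaw with its sprung pad pushed in, and let go of the jaw. Then, with the gripper's fingers, push the spring-loaded plunger of the enabling switch half-way down and keep holding it there: the program finishes while holding it (half-way is live; pushing it to the bottom at any time trips the tester and spoils the job). Leave the screwdriver, bottle and reel alone.

Things in the scene. Friction and masses are not known exactly. Their poses are not given: they have to be found in the camera images.
- nest: Clamping nest fixed to the bench: aluminium bed plate 150 (x) x 260 (y) x 30 mm high, origin at the centre of its underside, turned about the vertical only. Its y axis is the clamping direction. At its +y end a fixed steel jaw 110 (x) x 20 (y) x 16 mm high stands on the bed, its clamping face at nest y = +100 mm. The board lies on the bed (30 mm above the bench) between the jaws, and the movable jaw is on the -y side.
- sliding_jaw: Movable steel jaw, a slab 110 (x) x 50 (y) x 16 mm high on the bed, with a lug to grasp and a sprung pad in front. It slides only along nest y (80 mm from its open end, about 3 N friction), closes towards +y and stays where left. Axes as the nest's; origin at bed height in the middle of the unpressed pad's face. Properly shut on the board it is at nest y = +22 to +26 mm.
- fixed_jaw: Fixed steel jaw of the nest, 110 (x) x 20 (y) x 16 mm high; origin at the centre of its underside on the bed, at nest y = +110 mm; axes as the nest's.
- pad_face (a point): Middle of the front face of the movable jaw's black rubber pad (100 mm wide, 14 mm high, standing 8 mm out of the slab), 8 mm above the bed. The pad gives up to 6 mm, against 1 N at first and 3 N when fully in; then the jaw stops hard. Pressed in some mm it stays so when the jaw is let go. On the seated board this point is at nest y = +20 mm.
- jaw_lug (a point): Point on the vertical axis of the movable jaw's upright lug, 22 mm above the slab's top and 18 mm below the lug's top. The lug is dark steel, 24 (nest x) x 16 (nest y) mm and 40 mm high, standing on the slab with its axis 43 mm behind the face of the unpressed pad.
- board_mid (a point): Centre of the loose circuit board, 2 mm above its underside: green, 100 (x) x 80 (y) x 4 mm thick, about 0.15 kg, with black relays, blue terminal blocks and red capacitors up to 18 mm tall on it. It starts lying on the bed between the jaws, 6 to 14 mm short of the fixed jaw and up to 3 degrees askew; x and y axes along its sides. Snug, its centre is at nest y = +60 mm.
- switch: Enabling switch fixed to the bench: grey box 80 x 80 x 42 mm high with a steel collar (diameter 48 mm) on top, its rim 50 mm above the bench. Origin at the centre of its underside. The black mushroom plunger rises from the collar. (A low black parts bin, 110 x 85 x 40 mm, also stands near; switch and bin may change places.)
- plunger_top (a point): Centre of the top of the plunger's flat black mushroom head, 86 mm above the bench when not pressed; the head is 44 mm across and 16 mm thick, on a steel stem with a groove round its middle. The underside of the head is 20 mm above the collar's rim at rest and meets it when fully pressed. It moves with the plunger.
- plunger (a joint): Travel of the plunger in m: 0 at rest (up), grows as it is pushed straight down, 0.020 at the bottom. Half-way is 0.010 (the groove level with the collar's rim), live from 0.006 to 0.014; beyond 0.0175 it trips. The spring pushes back with 3.6 N at the start of travel, 8.1 N half-way and 12.6 N at the bottom, and returns it when let go.
- screwdriver: Bystander: loose screwdriver lying on the bench.
- flux: Bystander: small white bottle, 44 mm across and 90 mm tall, standing on the bench.
- reel: Bystander: flat black component reel, 90 mm across and 12 mm high, lying on the bench.
There are look-alikes about, which are no part of the job. Several things have the shape of the switch; the one meant has the colours described above. Leave any pink look-alike of the part that bears board_mid alone.

How it is judged:
By the outcome, as a careful person would: the job done as asked, in the order asked, and still so for the second after the job is handed in, while the arm keeps its last pose, push and grip.
It also fails if it takes over 48 s, if anything falls off the work surface, if the arm or the gripper's body presses on something with over 40 N, if the wrist force passes 120 N, or if a joint passes its speed limit or range.

### The arm

A 6-joint arm with a two-finger parallel gripper is mounted at the origin on the work surface. World frame = base frame: x ahead of the robot, y to its left, z up, the work surface at z = 0. Lengths are in mm, angles in rad, forces in N, time in s.
With the tool pointing down it reaches from about 350 to 800 mm from the base axis. Payload 7.3 kg.
Tool frame: the origin (TCP) lies at the very end of the fingers, on their centre line; the grasp point (between the pads) lies 19 mm behind it; z points along the fingers, x is the direction in which the jaws open and shut, and the axes are right-handed (so a half turn about z gives the same grasp; the last joint's range is limited). The gripper opens to 85 mm and grips with 20 to 120 N. Pads are 22 mm wide; open, the fingers measure 114 mm over their backs; the gripper's body (76 mm by 85 mm) begins 54 mm behind the grasp point. The pads swing forward as they close: fully open they stand 13 mm farther back than shut.
Start: joints at [1.152, 0.342, 1.524, -0, 1.275, -0.146], TCP at [141.435, 505.609, 231.322] pointing down, gripper open.
Joint ranges: [-2.53, 2.53], [-0.77, 2.02], [0.04, 2.7], [-1, 4.14], [0.28, 2.66], [-3.11, 3.11]. Speed limits (rad/s): [2.57, 2.57, 3.14, 3.14, 3.14, 3.14].

### API

Orientations are given as a unit quaternion [x, y, z, w].
In Python, from cell import manip, vision gives the robot as it stands.
- The arm moves only by the tool arm_command, never from a script. Its argument "moves" is a list of rows, each a list of 5 numbers: the shift along the world's x, y, z in m, then the turn about the world's z in degrees, then the opening in per cent of the stroke, from 0 (shut) to 100 (fully open). A call has exactly 10 rows; each row shifts and turns the commanded pose from where the row before left it; what a row does not reach is not made up. A row lasts 1/10 s, in which the tool goes at most 50 mm and 8.59 degrees, less where a joint would pass 70% of its speed; a pose out of reach is approached as far as the arm can. A call is refused whole if a number of a shift passes 0.05 or a number of a turn 8.59, either way. A call with a gripper value outside its range is refused whole. The fingers move at their own pace and stop on an object; "newtons" is the grip in N (left out, the last holds). Time passes only in rows, so rows that do not move let the fingers close, or fill a call up. It gives the time, the measured TCP pose, the force and the opening at its end, in the units of the state.
- manip.get_state(): the state, without advancing time (a new reading comes with each control period).
- vision.get_image(name): name is "scene" or "top"; returns a dict with "image" (480x640x3 uint8, red, green, blue), "fx", "fy", "cx", "cy" (pixels), "rvec" (rotation vector, rad) and "tvec" (3), from world to camera coordinates, as OpenCV has them. Camera axes: x right, y down, z forward; pixel columns grow to the right and rows downward; lengths in mm; the calibration is good to about 2 mm. A picture is of the moment at which its call begins. There is no depth.
- manip.close_job(): hands the job in, once; it reports no verdict.
The state is a dict: "t": time; "q": joint angles; "qd": joint speeds; "tau": joint torques, N m; "tool_pos": TCP position; "eef_rot": TCP orientation; "wrist_force": force on the tool from outside, world axes, zero at the start; "wrist_torque": the same for the moment, N m; "width": opening from 0.0 (shut) to 1.0 (fully open).
Only numpy, scipy, OpenCV 4.12 (cv2) and the standard library are available. Lean on these libraries where they do the work, as an engineer would, in place of code of your own. Each camera call takes 0.05 s, during which the arm holds its last target. There are 200 camera calls.

## Working session

There is one attempt and no reset: what is moved stays moved. The work goes in short steps, Python scripts to look and compute and a tool call to move; the robot and the scene stay as the last step left them, time stands still between calls to the robot, and variables do not carry over. Pictures are saved under pics/ and viewed, about 8 in all and at most 12, crops included, and the job is handed in when it is done.

Besides the shell and the picture viewer there is one more tool, called after ">>>" as name([rows], argument=value, ...), one row to a line, values as JSON. arm_command: Moves the arm, as the interface text tells. Its arguments: {"type":"object","properties":{"moves":{"type":"array","items":{"type":"array","items":{"type":"number"}}},"newtons":{"type":"number"}},"required":["moves"]}

```bash
mkdir -p pics; ls; cat > h.py <<'E'
import numpy as np, cv2
from cell import manip, vision
def cap(n,f=None):
    d=vision.get_image(n)
    if f: cv2.imwrite('pics/'+f,d['image'][:,:,::-1])
    return d
def mats(d):
    K=np.array([[d['fx'],0,d['cx']],[0,d['fy'],d['cy']],[0,0,1.]]);R=cv2.Rodrigues(np.array(d['rvec'],float))[0]
    return K,R,np.array(d['tvec'],float).ravel()
def ray(d,u,v,z):
    K,R,t=mats(d);c=-R.T@t;r=R.T@np.linalg.inv(K)@np.array([u,v,1.])
    return c+r*(z-c[2])/r[2]
def proj(d,p):
    K,R,t=mats(d);q=K@(R@np.array(p,float)+t);return q[:2]/q[2]
E
python3 - <<'E'
from h import *
for n in('scene','top'):
    d=cap(n,n+'0.png');K,R,t=mats(d);print(n,-R.T@t,d['fx'])
s=manip.get_state();print({k:np.round(v,3) for k,v in s.items()})
E
```

```text
pics
scene [1070.22414555 -432.27430724  842.35964138] 454.80232933883616
top [ 377.46868571   31.98883975 1285.81160842] 509.80120572828866
{'t': np.float64(0.1), 'q': array([ 1.152,  0.343,  1.525, -0.   ,  1.275, -0.146]), 'qd': array([ 0.002, -0.001, -0.005, -0.   , -0.   , -0.   ]), 'tau': array([ 1.0000e-03, -4.3445e+01, -2.4649e+01, -0.0000e+00,  5.0000e-03,
        0.0000e+00]), 'tool_pos': array([141.283, 505.239, 230.69 ]), 'eef_rot': array([ 0.797,  0.604, -0.001,  0.   ]), 'wrist_force': array([ 0.09 ,  0.026, -0.557]), 'wrist_torque': array([-0.013,  0.025,  0.023]), 'width': np.float64(1.001)}
```

View pics/top0.png

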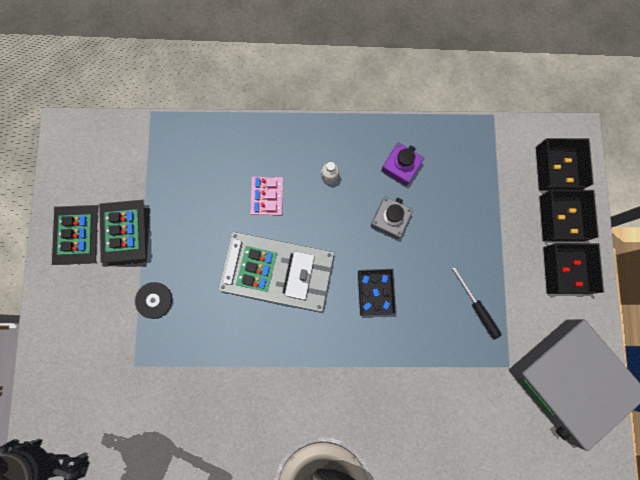

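View pics/scene0.png

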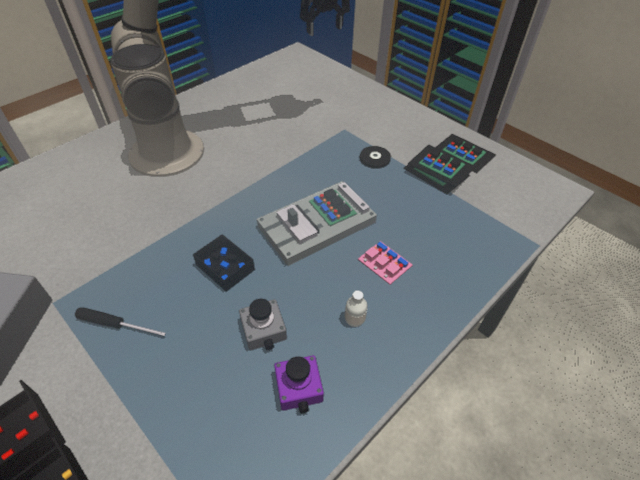

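The top view shows the nest at about (277,272), with the fixed jaw on the left (+y) and the lug at about (304,275). The grey switch is at (393,215) and the purple decoy at (404,163). Next I'll zoom in on the nest and the switch.

```bash
python3 - <<'E'
from h import *
a=cv2.imread('pics/top0.png')[190:320,215:420]; b=cv2.imread('pics/scene0.png')[175:355,230:385]
a=cv2.resize(a,None,fx=3.9,fy=3.9,interpolation=cv2.INTER_CUBIC);cv2.imwrite('pics/a.png',a)
b=cv2.resize(b,None,fx=3.3,fy=3.3,interpolation=cv2.INTER_CUBIC);cv2.imwrite('pics/b.png',b)
d=cap('top')
im=d['image'].astype(int);g=im.max(2)
# bed outline: light grey, low saturation
m=((g>110)&(im.max(2)-im.min(2)<28)).astype(np.uint8);m[:, :215]=0;m[:,345:]=0;m[:225]=0;m[318:]=0
c=max(cv2.findContours(cv2.morphologyEx(m,cv2.MORPH_CLOSE,np.ones((9,9))),0,2)[0],key=cv2.contourArea)
w=np.array([ray(d,*p[0],30)[:2] for p in cv2.convexHull(c)],np.float32)
print('bed',cv2.minAreaRect(w))
# dark blobs: lug top & plunger head
k=(g<60).astype(np.uint8);n,l,st,ce=cv2.connectedComponentsWithStats(k)
for i in range(1,n):
    x,y=ce[i]
    if 280<x<420 and 190<y<300 and st[i,4]>15: print(st[i],ce[i],'z86',ray(d,x,y,86),)
E
```

```text
bed ((504.92803955078125, 111.94276428222656), (317.4402770996094, 215.9285430908203), 87.21504211425781)
[396 198   6   5  18] [398.72222222 200.33333333] z86 [ 677.08574094 -181.61969493   86.        ]
[387 205  17  17 210] [395.07142857 212.88095238] z86 [ 645.8646837  -172.00303687   86.        ]
[371 225  28  14  69] [384.34782609 231.65217391] z86 [ 599.61111778 -145.12889814   86.        ]
[283 254  10  39  61] [287.47540984 272.42622951] z86 [500.52596099  85.69334118  86.        ]
[358 270  37  45 993] [376.80966767 291.35246727] z86 [ 456.91821225 -124.54295092   86.        ]
```

View pics/a.png

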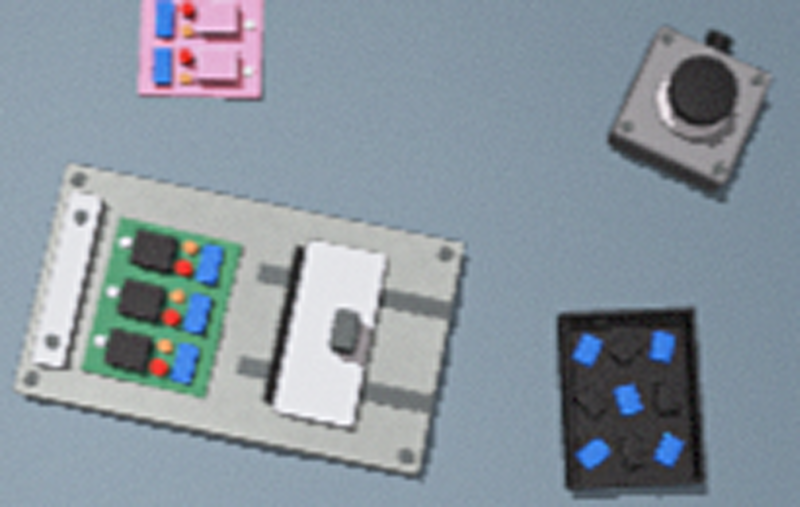

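View pics/b.png

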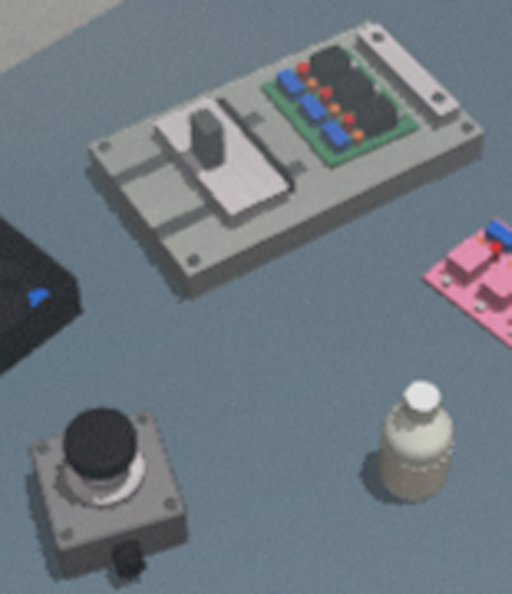

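The crops show the bed corners at (70,165), (466,242), (422,478) and (15,393) in crop a. The lug top is at about (346,328) and the plunger head at (703,90). In crop b the lug top is at about (207,122) and the head top at (100,438).

```bash
python3 - <<'E'
from h import *
d=cap('top');s=cap('scene')
A=lambda u,v:(u/3.9+215-.37,v/3.9+190-.37); B=lambda u,v:(u/3.3+230-.35,v/3.3+175-.35)
c=np.array([ray(d,*A(*p),30) for p in((70,165),(466,242),(422,478),(15,393))])
print(np.round(c,1),c.mean(0)); 
ys=(c[0]-c[1])+(c[3]-c[2]);print('ang y',np.degrees(np.arctan2(ys[1],ys[0])),'len',np.linalg.norm(c[0]-c[1]),np.linalg.norm(c[3]-c[2]))
xs=(c[0]-c[3])+(c[1]-c[2]);print('ang x',np.degrees(np.arctan2(xs[1],xs[0])),np.linalg.norm(xs)/2)
c2=np.array([ray(s,*B(*p),30) for p in((370,22),(92,150),(190,275),(483,130))]);print('scene corners',np.round(c2,1),c2.mean(0))
print('lug top',ray(d,*A(346,326),86),'scene',ray(s,*B(207,122),86))
print('slab corners top z46',[np.round(ray(d,*A(*p),46),1) for p in((312,242),(385,252),(352,427),(275,408))])
print('fixed jaw z46',[np.round(ray(d,*A(*p),46),1) for p in((72,190),(103,200),(66,366),(34,362))])
print('head',ray(d,*A(703,90),86),'scene',ray(s,*B(100,440),86))
def ell(d,box):
    x0,y0,x1,y1=box;g=d['image'].max(2)[y0:y1,x0:x1];m=(g<58).astype(np.uint8)
    q=max(cv2.findContours(m,0,1)[0],key=cv2.contourArea);return cv2.boundingRect(q),cv2.minEnclosingCircle(q),(x0,y0)
print(ell(d,(380,203,408,224)),ell(s,(245,295,280,322)))
E
```

```text
[[607.  226.6  30. ]
 [558.6 -27.1  30. ]
 [409.5   0.8  30. ]
 [461.4 256.3  30. ]] [509.13239266 114.15432024  30.        ]
ang y 78.84779032104126 len 258.2774896125295 260.7317866934403
ang x -11.064131190044575 150.1238337894786
scene corners [[464.5 253.2  30. ]
 [419.7   1.4  30. ]
 [559.1 -25.4  30. ]
 [607.9 227.   30. ]] [512.77078258 114.05557694  30.        ]
lug top [498.82005418  48.27204037  86.        ] scene [499.48641889  47.02063175  86.        ]
slab corners top z46 [array([555.7,  70.6,  46. ]), array([549.6,  24.7,  46. ]), array([440.2,  44.6,  46. ]), array([451.7,  92.4,  46. ])]
fixed jaw z46 [array([588.1, 222.3,  46. ]), array([581.8, 202.6,  46. ]), array([477.2, 222.5,  46. ]), array([479.6, 242.4,  46. ])]
head [ 646.2920962  -171.56522103   86.        ] scene [ 650.50260901 -174.50066935   86.        ]
((7, 2, 17, 17), ((14.639240264892578, 10.196202278137207), 8.61075210571289), (380, 203)) ((5, 4, 21, 21), ((14.833333015441895, 14.333333015441895), 10.494808197021484), (245, 295))
```

>>> arm_command([
  [0.018, -0.023, 0, 0.5, 60],
  [0.018, -0.023, 0, 0.5, 60],
  [0.018, -0.023, 0, 0.5, 60],
  [0.018, -0.023, 0, 0.5, 60],
  [0.018, -0.023, 0, 0.5, 60],
  [0.018, -0.023, 0, 0.5, 60],
  [0.018, -0.023, 0, 0.5, 60],
  [0.018, -0.023, 0, 0.5, 60],
  [0.018, -0.023, 0, 0.5, 60],
  [0.018, -0.023, 0, 0, 60],
], newtons=40)

```text
t: 1.25
tool_pos: [322.0, 274.6, 231.4]
eef_rot: [0.772, 0.635, 0.0, -0.0]
wrist_force: [0.8, 0.4, -0.6]
width: 0.6
```

>>> arm_command([
  [0.018, -0.023, 0, 0, 60],
  [0.018, -0.023, 0, 0, 60],
  [0.018, -0.023, 0, 0, 60],
  [0.018, -0.023, 0, 0, 60],
  [0.018, -0.023, 0, 0, 60],
  [0.018, -0.023, 0, 0, 60],
  [0.018, -0.023, 0, 0, 60],
  [0.018, -0.023, 0, 0, 60],
  [0.018, -0.023, 0, 0, 60],
  [0.016, -0.021, 0, 0, 60],
])

```text
t: 2.25
tool_pos: [500.1, 46.4, 231.2]
eef_rot: [0.772, 0.635, 0.0, -0.0]
wrist_force: [-0.1, 0.2, -0.1]
width: 0.6
```

>>> arm_command([
  [0, 0, -0.02, 0, 60],
  [0, 0, -0.02, 0, 60],
  [0, 0, -0.02, 0, 60],
  [0, 0, -0.02, 0, 60],
  [0, 0, -0.02, 0, 60],
  [0, 0, -0.02, 0, 60],
  [0, 0, -0.02, 0, 60],
  [0, 0, -0.02, 0, 60],
  [0, 0, -0.015, 0, 60],
  [0, 0, 0, 0, 60],
])

```text
t: 3.25
tool_pos: [498.0, 47.7, 54.5]
eef_rot: [0.772, 0.635, -0.002, -0.001]
wrist_force: [-0.0, -0.0, 0.1]
width: 0.596
```

```bash
python3 - <<'E'
from h import *
d=cap('scene');cv2.imwrite('pics/c.png',cv2.resize(d['image'][130:290,230:400,::-1],None,fx=3.5,fy=3.5,interpolation=cv2.INTER_CUBIC))
E
```

```text
(no output)
```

View pics/c.png

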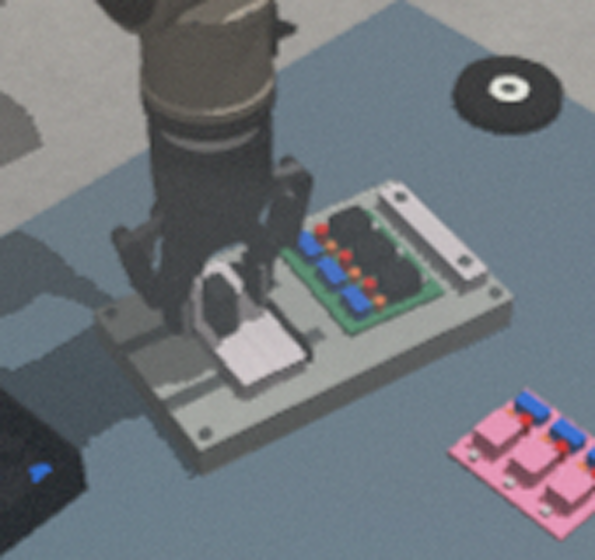

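The fingers straddle the lug, which sits between them at about (222,305) in the crop, and nothing else is in contact. Closing.

>>> arm_command([
  [0, 0, 0, 0, 0],
  [0, 0, 0, 0, 0],
  [0, 0, 0, 0, 0],
  [0, 0, 0, 0, 0],
  [0, 0, 0, 0, 0],
  [0, 0, 0, 0, 0],
  [0, 0, 0, 0, 0],
  [0, 0, 0, 0, 0],
  [0, 0, 0, 0, 0],
  [0, 0, 0, 0, 0],
])

```text
t: 4.3
tool_pos: [500.1, 47.6, 57.3]
eef_rot: [0.772, 0.635, 0.001, 0.001]
wrist_force: [-0.7, 0.3, 5.5]
width: 0.183
```

>>> arm_command([
  [0.0007, 0.0037, 0, 0, 0],
  [0.0007, 0.0037, 0, 0, 0],
  [0.0007, 0.0037, 0, 0, 0],
  [0.0007, 0.0037, 0, 0, 0],
  [0.0007, 0.0037, 0, 0, 0],
  [0.0007, 0.0037, 0, 0, 0],
  [0.0007, 0.0037, 0, 0, 0],
  [0.0007, 0.0037, 0, 0, 0],
  [0.0007, 0.0037, 0, 0, 0],
  [0, 0, 0, 0, 0],
])

```text
t: 5.3
tool_pos: [506.7, 81.0, 57.4]
eef_rot: [0.772, 0.635, 0.001, 0.001]
wrist_force: [0.6, -0.5, 5.6]
width: 0.179
```

>>> arm_command([
  [0.0002, 0.001, 0, 0, 0],
  [0.0002, 0.001, 0, 0, 0],
  [0.0002, 0.001, 0, 0, 0],
  [0.0002, 0.001, 0, 0, 0],
  [0.0002, 0.001, 0, 0, 0],
  [0.0002, 0.001, 0, 0, 0],
  [0.0002, 0.001, 0, 0, 0],
  [0, 0, 0, 0, 0],
  [0, 0, 0, 0, 0],
  [0, 0, 0, 0, 0],
])

```text
t: 6.3
tool_pos: [508.0, 87.4, 57.4]
eef_rot: [0.772, 0.635, 0.001, 0.001]
wrist_force: [-0.7, -2.8, 5.9]
width: 0.185
```

>>> arm_command([
  [0.0001, 0.0005, 0, 0, 0],
  [0.0001, 0.0005, 0, 0, 0],
  [0.0001, 0.0005, 0, 0, 0],
  [0.0001, 0.0005, 0, 0, 0],
  [0.0001, 0.0005, 0, 0, 0],
  [0.0001, 0.0005, 0, 0, 0],
  [0.0001, 0.0005, 0, 0, 0],
  [0.0001, 0.0005, 0, 0, 0],
  [0.0001, 0.0005, 0, 0, 0],
  [0.0001, 0.0005, 0, 0, 0],
])

```text
t: 7.3
tool_pos: [508.9, 92.3, 57.3]
eef_rot: [0.772, 0.635, 0.001, 0.001]
wrist_force: [-0.2, -4.4, 6.8]
width: 0.181
```

>>> arm_command([
  [0.0001, 0.0003, 0, 0, 0],
  [0.0001, 0.0003, 0, 0, 0],
  [0.0001, 0.0003, 0, 0, 0],
  [0.0001, 0.0003, 0, 0, 0],
  [0, 0.0003, 0, 0, 0],
  [0, 0.0003, 0, 0, 0],
  [0, 0.0003, 0, 0, 0],
  [0, 0.0003, 0, 0, 0],
  [0, 0, 0, 0, 0],
  [0, 0, 0, 0, 0],
])

```text
t: 8.3
tool_pos: [509.4, 94.5, 57.3]
eef_rot: [0.772, 0.635, 0.001, 0.001]
wrist_force: [0.4, -3.5, 5.6]
width: 0.183
```

```bash
python3 - <<'E'
from h import *
d=cap('scene','s2.png');t=cap('top','t2.png')
a=cv2.resize(d['image'][150:270,250:390,::-1],None,fx=4,fy=4,interpolation=cv2.INTER_CUBIC)
b=cv2.resize(t['image'][225:315,215:345,::-1],(560,388),interpolation=cv2.INTER_CUBIC)[:120+268]
o=np.zeros((600,800,3),np.uint8)
a=cv2.resize(a,(400,343));b=cv2.resize(b,(400,277));o[:343,:400]=a;o[:277,400:]=b;cv2.imwrite('pics/e.png',o[:343])
print(manip.get_state()['tool_pos'],manip.get_state()['wrist_force'])
E
```

```text
[509.42526223  94.51719448  57.32100036] [ 0.05775249 -4.91545531  5.80384482]
```

View pics/e.png

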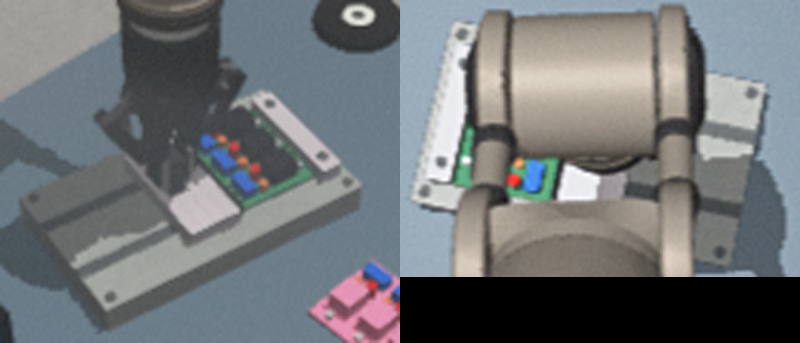

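```bash
python3 - <<'E'
from h import *
f=[]
for i in range(12):
    cap('top');f.append(manip.get_state()['wrist_force'])
f=np.array(f);print(f.mean(0),f.std(0)/3.5,(f@[.193,.981,0]).mean())
E
```

```text
[-0.33735944 -4.15255035  5.81157834] [0.0878755  0.16089591 0.12626723] -4.138762262663358
```

>>> arm_command([
  [0, 0.0002, 0, 0, 0],
  [0, 0.0002, 0, 0, 0],
  [0, 0.0002, 0, 0, 0],
  [0, 0.0002, 0, 0, 0],
  [0, 0, 0, 0, 0],
  [0, 0, 0, 0, 0],
  [0, 0, 0, 0, 0],
  [0, 0, 0, 0, 0],
  [0, 0, 0, 0, 0],
  [0, 0, 0, 0, 0],
])

```text
t: 10.0
tool_pos: [509.6, 95.2, 57.4]
eef_rot: [0.772, 0.635, 0.001, 0.001]
wrist_force: [0.7, -5.9, 5.5]
width: 0.182
```

```bash
python3 - <<'E'
from h import *
f=[]
for i in range(12):
    cap('top');f.append(manip.get_state()['wrist_force'])
f=np.array(f);print(f.mean(0),f.std(0)/3.5,(f@[.193,.981,0]).mean(),manip.get_state()['tool_pos'])
E
```

```text
[ 0.41039463 -4.97149695  5.40730923] [0.17580752 0.10356998 0.11289008] -4.797832347088273 [509.57349512  95.23789601  57.36222298]
```

>>> arm_command([
  [0, 0.0002, 0, 0, 0],
  [0.0001, 0.0002, 0, 0, 0],
  [0, 0.0002, 0, 0, 0],
  [0, 0, 0, 0, 0],
  [0, 0, 0, 0, 0],
  [0, 0, 0, 0, 0],
  [0, 0, 0, 0, 0],
  [0, 0, 0, 0, 0],
  [0, 0, 0, 0, 0],
  [0, 0, 0, 0, 0],
])

```text
t: 11.6
tool_pos: [509.7, 95.8, 57.4]
eef_rot: [0.772, 0.635, 0.001, 0.001]
wrist_force: [0.4, -4.7, 5.4]
width: 0.18
```

```bash
python3 - <<'E'
from h import *
f=[]
for i in range(12):
    cap('top');f.append(manip.get_state()['wrist_force'])
f=np.array(f);print(f.mean(0),f.std(0)/3.5,(f@[.193,.981,0]).mean(),manip.get_state()['tool_pos'])
E
```

```text
[ 0.3656768  -5.03863487  5.57357955] [0.16498509 0.16041097 0.1294208 ] -4.872325186153723 [509.69879915  95.80490081  57.38281041]
```

>>> arm_command([
  [0, 0, 0, 0, 50],
  [0, 0, 0, 0, 50],
  [0, 0, 0, 0, 50],
  [0, 0, 0, 0, 50],
  [0, 0, 0, 0, 50],
  [0, 0, 0, 0, 50],
  [0, 0, 0.01, 0, 50],
  [0, 0, 0.03, 0, 50],
  [0, 0, 0.03, 0, 50],
  [0, 0, 0.03, 0, 50],
])

```text
t: 13.2
tool_pos: [508.5, 96.7, 158.1]
eef_rot: [0.772, 0.635, 0.0, 0.0]
wrist_force: [0.8, 0.5, 0.2]
width: 0.503
```

>>> arm_command([
  [0.01, -0.026, 0.01, 0, 0],
  [0.01, -0.026, 0.01, 0, 0],
  [0.01, -0.026, 0.01, 0, 0],
  [0.01, -0.026, 0, 0, 0],
  [0.01, -0.026, 0, 0, 0],
  [0.01, -0.026, 0, 0, 0],
  [0.01, -0.026, 0, 0, 0],
  [0.01, -0.026, 0, 0, 0],
  [0.01, -0.026, 0, 0, 0],
  [0, 0, 0, 0, 0],
])

```text
t: 14.2
tool_pos: [599.3, -140.5, 186.7]
eef_rot: [0.773, 0.634, 0.0, 0.001]
wrist_force: [0.6, -0.4, -0.2]
width: 0.001
```

```bash
python3 - <<'E'
from h import *
d=cap('scene','s3.png');t=cap('top','t3.png')
a=cv2.resize(d['image'][170:270,245:385,::-1],(420,300),interpolation=cv2.INTER_CUBIC)
b=cv2.resize(t['image'][225:315,215:345,::-1],None,fx=6,fy=6,interpolation=cv2.INTER_CUBIC)
cv2.imwrite('pics/f.png',b);cv2.imwrite('pics/g.png',a)
E
```

```text
(no output)
```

View pics/f.png

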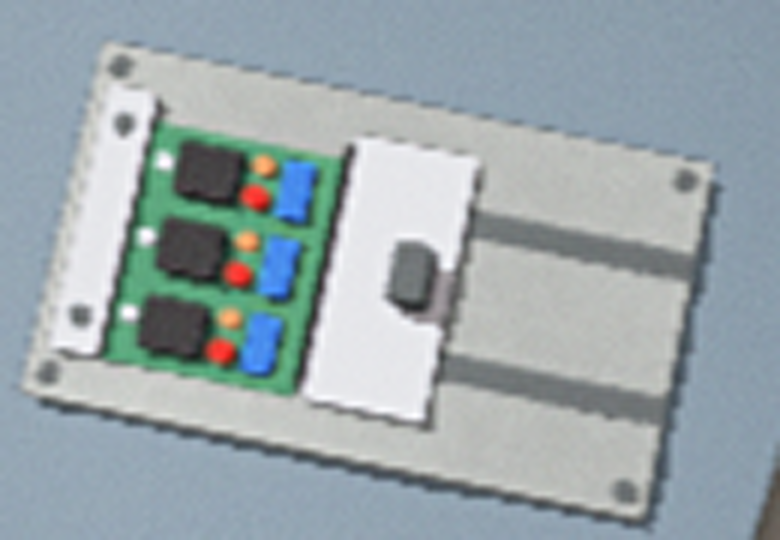

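The board is flush and square against the fixed jaw, and the pad is a thin black strip at (330,270). I'll measure the slab-to-fixed-jaw gap at sub-pixel level. It should be 82–86 mm.

```bash
python3 - <<'E'
from h import *
o=np.array([511,114.,0]);ex=np.array([.9813,-.1925,0]);ey=np.array([.1925,.9813,0])
for n,f in(('top','t3.png'),('scene','s3.png')):
    d=cap(n);im=cv2.imread('pics/'+f).astype(np.float32)
    ys=np.arange(-60,135,.5);P=[]
    for x in np.arange(-48,49,4):
        if abs(x)<14: continue
        pts=np.array([proj(d,o+ex*x+ey*y+[0,0,46]) for y in ys],np.float32)
        P.append(cv2.remap(im,pts[:,0].reshape(1,-1),pts[:,1].reshape(1,-1),cv2.INTER_LINEAR)[0].mean(1))
    P=np.mean(P,0)
    print(n,[(y,int(v)) for y,v in zip(ys,P)][::4])
s=manip.get_state()
E
```

```text
top [(np.float64(-60.0), 164), (np.float64(-58.0), 164), (np.float64(-56.0), 165), (np.float64(-54.0), 166), (np.float64(-52.0), 167), (np.float64(-50.0), 166), (np.float64(-48.0), 165), (np.float64(-46.0), 165), (np.float64(-44.0), 166), (np.float64(-42.0), 168), (np.float64(-40.0), 168), (np.float64(-38.0), 156), (np.float64(-36.0), 128), (np.float64(-34.0), 126), (np.float64(-32.0), 189), (np.float64(-30.0), 226), (np.float64(-28.0), 231), (np.float64(-26.0), 229), (np.float64(-24.0), 227), (np.float64(-22.0), 227), (np.float64(-20.0), 228), (np.float64(-18.0), 228), (np.float64(-16.0), 227), (np.float64(-14.0), 229), (np.float64(-12.0), 230), (np.float64(-10.0), 231), (np.float64(-8.0), 231), (np.float64(-6.0), 231), (np.float64(-4.0), 231), (np.float64(-2.0), 231), (np.float64(0.0), 231), (np.float64(2.0), 231), (np.float64(4.0), 231), (np.float64(6.0), 231), (np.float64(8.0), 231), (np.float64(10.0), 231), (np.float64(12.0), 234), (np.float64(14.0), 235), (np.float64(16.0), 206), (np.float64(18.0), 131), (np.float64(20.0), 75), (np.float64(22.0), 96), (np.float64(24.0), 126), (
[... 3156 characters left out ...]
0.0), 84), (np.float64(82.0), 85), (np.float64(84.0), 87), (np.float64(86.0), 94), (np.float64(88.0), 103), (np.float64(90.0), 110), (np.float64(92.0), 109), (np.float64(94.0), 104), (np.float64(96.0), 101), (np.float64(98.0), 107), (np.float64(100.0), 136), (np.float64(102.0), 176), (np.float64(104.0), 194), (np.float64(106.0), 191), (np.float64(108.0), 182), (np.float64(110.0), 176), (np.float64(112.0), 174), (np.float64(114.0), 179), (np.float64(116.0), 188), (np.float64(118.0), 192), (np.float64(120.0), 177), (np.float64(122.0), 148), (np.float64(124.0), 131), (np.float64(126.0), 127), (np.float64(128.0), 127), (np.float64(130.0), 127), (np.float64(132.0), 127), (np.float64(134.0), 127)]
```

Both views give a gap of 84.6 mm, so the jaw is at +23.4 mm, properly shut. Next is the plunger at about (647,−173).

>>> arm_command([
  [0.01, -0.0066, 0, 0, 0],
  [0.01, -0.0066, 0, 0, 0],
  [0.01, -0.0066, 0, 0, 0],
  [0.01, -0.0066, 0, 0, 0],
  [0.008, -0.0061, 0, 0, 0],
  [0, 0, -0.018, 0, 0],
  [0, 0, -0.018, 0, 0],
  [0, 0, -0.018, 0, 0],
  [0, 0, -0.018, 0, 0],
  [0, 0, 0, 0, 0],
])

```text
t: 15.4
tool_pos: [645.0, -167.9, 111.9]
eef_rot: [0.772, 0.636, -0.001, -0.002]
wrist_force: [-0.7, 0.4, -0.1]
width: -0.0
```

```bash
python3 - <<'E'
from h import *
print(manip.get_state()['tool_pos'])
d=cap('scene');t=cap('top')
a=cv2.resize(d['image'][230:350,200:320,::-1],(400,400),interpolation=cv2.INTER_CUBIC)
b=cv2.resize(t['image'][160:260,340:440,::-1],(400,400),interpolation=cv2.INTER_CUBIC)
cv2.imwrite('pics/i.png',np.hstack([a,b]))
E
```

```text
[ 644.99699947 -167.9071222   111.87799578]
```

View pics/i.png

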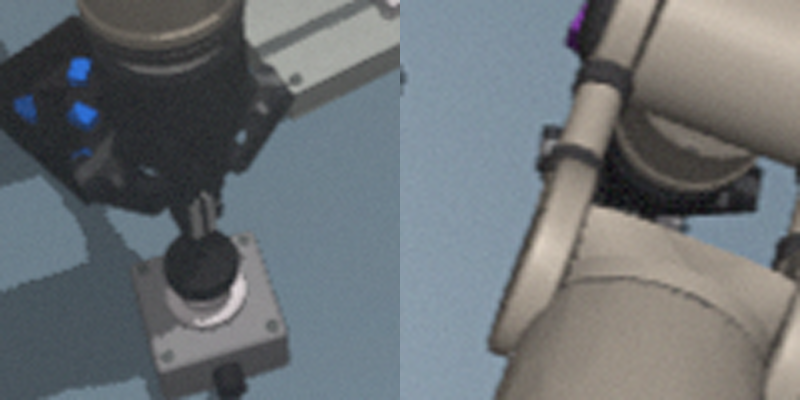

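The fingertips are at about (203,230), right above the mushroom head at (202,262). I'll correct by a few mm and descend.

>>> arm_command([
  [0.002, -0.004, -0.004, 0, 0],
  [0, 0, -0.004, 0, 0],
  [0, 0, -0.004, 0, 0],
  [0, 0, -0.004, 0, 0],
  [0, 0, -0.003, 0, 0],
  [0, 0, 0, 0, 0],
  [0, 0, 0, 0, 0],
  [0, 0, 0, 0, 0],
  [0, 0, 0, 0, 0],
  [0, 0, 0, 0, 0],
])

```text
t: 16.5
tool_pos: [648.7, -173.8, 95.5]
eef_rot: [0.772, 0.635, 0.0, 0.0]
wrist_force: [0.6, 0.3, 0.6]
width: -0.0
```

>>> arm_command([
  [0, 0, -0.002, 0, 0],
  [0, 0, -0.002, 0, 0],
  [0, 0, -0.002, 0, 0],
  [0, 0, -0.002, 0, 0],
  [0, 0, -0.002, 0, 0],
  [0, 0, -0.002, 0, 0],
  [0, 0, -0.001, 0, 0],
  [0, 0, 0, 0, 0],
  [0, 0, 0, 0, 0],
  [0, 0, 0, 0, 0],
])

```text
t: 17.5
tool_pos: [648.6, -173.8, 82.6]
eef_rot: [0.772, 0.635, 0.0, 0.0]
wrist_force: [-1.9, 0.3, 5.8]
width: -0.0
```

>>> arm_command([
  [0, 0, -0.001, 0, 0],
  [0, 0, -0.001, 0, 0],
  [0, 0, -0.001, 0, 0],
  [0, 0, -0.001, 0, 0],
  [0, 0, -0.001, 0, 0],
  [0, 0, -0.001, 0, 0],
  [0, 0, 0, 0, 0],
  [0, 0, 0, 0, 0],
  [0, 0, 0, 0, 0],
  [0, 0, 0, 0, 0],
])

```text
t: 18.5
tool_pos: [648.6, -173.8, 76.8]
eef_rot: [0.772, 0.635, 0.0, 0.0]
wrist_force: [-2.6, 2.2, 7.2]
width: 0.001
```

```bash
python3 - <<'E'
from h import *
f=[]
for i in range(12):
    d=cap('scene');f.append(manip.get_state()['wrist_force'])
print(np.mean(f,0),manip.get_state()['tool_pos'])
cv2.imwrite('pics/k.png',cv2.resize(d['image'][175:355,215:385,::-1],None,fx=3.3,fy=3.3,interpolation=cv2.INTER_CUBIC))
E
```

```text
[-3.05123867  1.11918054  7.2417848 ] [ 648.65635012 -173.78724035   76.78357489]
```

View pics/k.png

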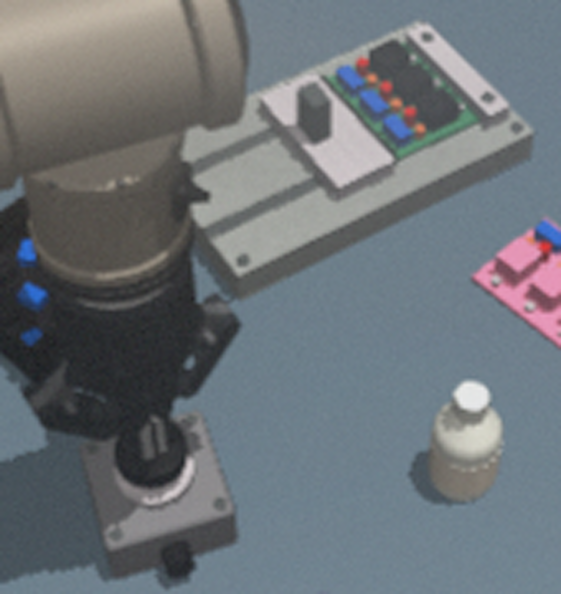

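The fingers hold the head partly down. At (152,455) the head is lower but still clear of the collar. Position and force give 8–9 mm of travel, so I'll push 1 mm more.

>>> arm_command([
  [0, 0, -0.0005, 0, 0],
  [0, 0, -0.0005, 0, 0],
  [0, 0, 0, 0, 0],
  [0, 0, 0, 0, 0],
  [0, 0, 0, 0, 0],
  [0, 0, 0, 0, 0],
  [0, 0, 0, 0, 0],
  [0, 0, 0, 0, 0],
  [0, 0, 0, 0, 0],
  [0, 0, 0, 0, 0],
])

```text
t: 20.1
tool_pos: [648.6, -173.8, 75.9]
eef_rot: [0.772, 0.635, 0.0, 0.0]
wrist_force: [-3.1, 1.1, 7.6]
width: 0.002
```

```bash
python3 - <<'E'
from h import *
f=[]
for i in range(8):
    d=cap('scene');f.append(manip.get_state()['wrist_force'])
s=manip.get_state();print(np.mean(f,0),s['tool_pos'],s['t'])
if 74<s['tool_pos'][2]<77.5 and 6.5<np.mean(f,0)[2]<9.5: print(manip.close_job())
E
```

```text
[-3.24441967  0.91526937  7.66477917] [ 648.64395548 -173.7834747    75.84564108] 20.5
the job is handed in; nothing more can be done
None
```

I shut the clamping nest on the board, let go of the jaw, and handed the job in at 20.5 s with the shut fingers holding the switch plunger about half-way down. No verdict was reported.

- **Jaw:** I gripped the lug, slid the jaw about 49 mm and let go. Afterwards both cameras put it at nest y ≈ +23.4 mm, inside the 22 to 26 mm range. The picture showed the board square against the fixed jaw.
- **Disagreement on the jaw:** the tool position at release implied about +24.9 mm. The push force of about 4.9 N implied about +22.7 mm. Both are also within range.
- **Plunger:** the fingertips ended at z = 75.8 mm, which is about 10 mm of travel. The vertical force of 7.7 N implies about 9 mm. Both are inside the live range of 6 to 14 mm, and the plunger never came near the bottom.
- **Unexplained reading:** there was a steady sideways force of about 3 N on the fingers while pressing, which I did not track down.
- **Bystanders:** I never moved towards the screwdriver, bottle or reel. The bottle looked undisturbed in the last picture; I did not re-check the other two.

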